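# Send a specimen tray along the bent rail to the curing lamp

## Task

Two specimen trays hang by rings on bent wire rails in front of the curing lamps. Take the hanger with the square tray by its upright black handle and slide it along its rail, around both bends, until its ring is up against the black stop disc at the far end, then let go and leave it hanging there. Keep the tray level on the way, and leave the hanger with the round tray where it is.

Things in the scene. Friction and masses are not known exactly. Their poses are not given: they have to be found in the camera images.
- hanger: Loose hanger, about 0.18 kg, SQUARE 60 mm tray 54 mm below its steel ring. Origin: ring centre; x: ring axis, along the wire; z up. Ring (mm): bore 28, outside 38, long 14. Black handle on top, 12 along x, 16 along y, 18 to 76 above origin: pinch across y, fingertips 36 or more up to clear the stop. Hangs with origin 11 below the wire axis; lifted 11 it is centred, with 11 play all round.
- rail: Fixed bent rail bearing the square tray. Origin: centre of underside of its 340x120x12 mm wood base; x along it, away from robot, z up. 6 mm wire, axis level 120 above origin, in x, y: straight from (-155,-35) to bend (-35,-35), 45 degrees left to bend (35,35), then along x to (155,35); bends slightly rounded; wire turns down at both ends. Hanger starts at x -110 to -75.
- stop (a point): Ring centre's place when the hanger hangs at rest against the stop, at (100, 35, 109) mm in the rail's frame, same axes. The stop is a black disc 44 mm across, 6 mm thick, fixed on the wire, its near face 7 mm farther along x than this point.
- other_hanger: Like the first hanger, but with a ROUND tray, 64 mm across; hangs on the other rail, a mirror image standing beside the first. To be left alone. Origin: its ring's centre, axes as the first.
Mind the look-alikes: they are no part of the job. Leave any blue or turquoise look-alike of the hanger alone.

How it is judged:
By the outcome, as a careful person would: the job done as asked, in the order asked, and still so for the second after the job is handed in, with the robot touching nothing.
It also fails if it takes over 45 s, if anything falls off the work surface, if the arm or the gripper's body presses on something with over 40 N, if the wrist force passes 120 N, or if a joint passes its speed limit or range.

## Robot

A 6-joint arm with a two-finger parallel gripper is mounted at the origin on the work surface. World frame = base frame: x ahead of the robot, y to its left, z up, the work surface at z = 0. Lengths are in m, angles in rad, forces in N, time in s.
With the tool pointing down it reaches from about 0.325 to 0.9 m from the base axis. Payload 6.1 kg.
Tool frame: the origin (TCP) lies midway between the tips of the shut fingers; the grasp point (between the pads) lies 19 mm behind it; z points along the fingers, y is the line along which they close (so a half turn about z gives the same grasp; the last joint's range is limited). The gripper opens to 85 mm and grips with 20 to 120 N. Pads are 22 mm wide; open, the fingers measure 114 mm over their backs; the gripper's body (76 mm by 85 mm) begins 54 mm behind the grasp point. The pads swing forward as they close: fully open they stand 13 mm farther back than shut.
Start: joints at [1.003, 0.22, 1.526, -0, 1.395, -0.126], TCP at [0.267, 0.565, 0.2] pointing down, gripper open.
Joint ranges: [-2.98, 2.98], [-0.91, 2.08], [0.09, 2.57], [-1.24, 4.39], [0.2, 2.65], [-2.68, 2.68]. Speed limits (rad/s): [2.57, 2.57, 3.01, 3.14, 3.14, 3.14].

## Interface

Orientations are given as [roll, pitch, yaw] about the fixed x, y, z axes, in that order (R = Rz(yaw) Ry(pitch) Rx(roll)).
In Python, from plant import movep, move_l, set_joints, gripper_to, hold, inverse_kinematics, observe, get_image, get_calibration, Unreachable, job_done gives the robot as it stands. Calls block until the motion is done:
- movep(position, orientation): joint-space move of the TCP to a pose.
- move_l(position, feed=0.15, rotation=None, max_force=None): straight line of the TCP; rotation=None keeps the orientation; feed is the mean speed in m/s. With max_force (N) it stops when the force on the tool has changed by that much, and returns True; else False.
- set_joints(angles): joint-space move.
- gripper_to(opening, f_grip=None): finger opening in m; f_grip is the grip in N (None keeps the last); returns when the fingers have stopped.
- hold(seconds).
- inverse_kinematics(position, orientation): joint angles nearest the present ones, or None.
- observe(): the state.
- get_image(name): name is "side" or "top" or "wrist"; returns (picture, depth): 384x512x3 uint8, red, green, blue; 384x512 float32, m along the optical axis (not along the pixel's ray), 0 where there is no reading.
- get_calibration(name): a dict with "intrinsics" (3x3 intrinsics, pixels), "dist_coeffs" ([k1, k2, p1, p2, k3] as OpenCV has them; the pictures are not rectified), "world_from_camera" (4x4, takes a point from camera to world coordinates). Camera axes: x right, y down, z forward; pixel columns grow to the right and rows downward; lengths in m; the calibration is good to about 2 mm. A picture is of the moment at which its call begins: read the wrist's pose just before it. get_calibration takes no time and is no camera call; for the wrist camera it gives the pose at the moment of the call.
A pose or a line that the arm cannot do raises Unreachable and nothing moves.
- job_done(): hands the job in; it is judged then, once.
The state is a dict: "time_s": time; "q": joint angles; "joint_velocities": joint speeds; "joint_torque": joint torques, N m; "eef_pos": TCP position; "tcp_rot": TCP orientation; "ft_force": force on the tool from outside, world axes, zero at the start; "torque": the same for the moment, N m; "opening": finger opening in m; "grasp_force": force on a finger pad.
Only numpy, scipy, OpenCV 4.12 (cv2) and the standard library are available. Lean on these libraries where they do the work, as an engineer would, in place of code of your own. Each camera call takes 0.05 s, during which the arm holds its last target. There are 200 camera calls.

## Working session

There is one attempt and no reset: what is moved stays moved. The work goes in short steps, each a Python script; the robot and the scene stay as the last script left them, time stands still between calls to the robot, and variables do not carry over. Pictures are saved under pics/ and viewed, at most 10 in all, crops included, and the job is handed in when it is done.

```bash
mkdir -p pics; ls; cat > h.py <<'E'
import numpy as np, cv2, json
from plant import *
def snap(n,f):
    c=get_calibration(n); im,d=get_image(n); cv2.imwrite(f'pics/{f}.png',cv2.cvtColor(im,cv2.COLOR_RGB2BGR))
    np.savez(f'{f}.npz',im=im,d=d,K=c["intrinsics"],D=c["dist_coeffs"],T=c["world_from_camera"])
def cloud(f):
    z=np.load(f+'.npz'); v,u=np.mgrid[:384,:512]
    p=cv2.undistortPoints(np.stack([u,v],-1).reshape(-1,1,2).astype(np.float64),np.array(z['K'],float),np.array(z['D'],float)).reshape(384,512,2)
    d=z['d']; P=np.dstack([p[...,0]*d,p[...,1]*d,d]); T=np.array(z['T'])
    return z['im'], d, P@T[:3,:3].T+T[:3,3]
def ray(f,u,v,h):
    z=np.load(f+'.npz'); p=cv2.undistortPoints(np.array([[[u,v]]],float),np.array(z['K'],float),np.array(z['D'],float))[0,0]
    T=np.array(z['T']); r=T[:3,:3]@[p[0],p[1],1]; o=T[:3,3]; return o+r*(h-o[2])/r[2]
E
python3 - <<'E'
from h import *
snap('top','top0'); snap('side','side0')
o=observe(); print(o['time_s'],o['tcp_rot'],o['eef_pos'])
for n in('top','side'):print(np.round(get_calibration(n)['world_from_camera'],3))
E
```

```text
pics
0.1 [-3.13978067e+00 -2.30076028e-04  2.69978551e+00] [0.266901   0.56446268 0.198573  ]
[[-0.002 -0.997  0.074  0.389]
 [-1.     0.002  0.002  0.026]
 [-0.002 -0.074 -0.997  1.181]
 [ 0.     0.     0.     1.   ]]
[[ 0.907 -0.216  0.361  0.125]
 [-0.421 -0.488  0.765 -0.684]
 [ 0.011 -0.846 -0.533  0.592]
 [ 0.     0.     0.     1.   ]]
```

View pics/top0.png

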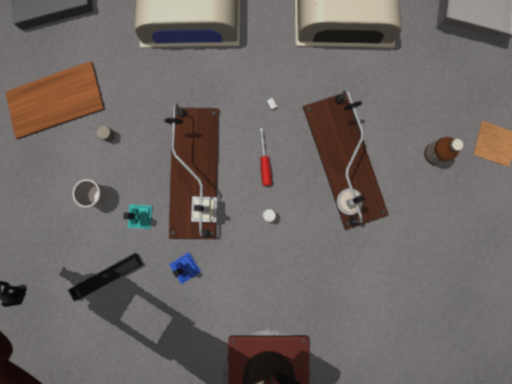

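View pics/side0.png

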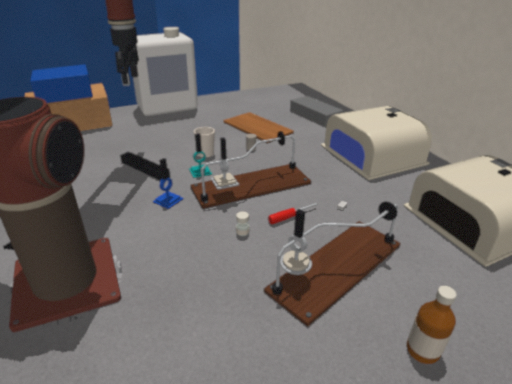

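The top view shows two rails. The left one has its board at about (194,173), with the white square tray at (204,208) and its stop at (174,121). The right one carries a round tray at (350,202). Two look-alikes stand loose on the table: turquoise at (139,215) and blue at (185,268). The target is the white square tray on the left rail. I'll measure it next and enlarge a crop to confirm.

```bash
python3 - <<'E'
from h import *
im,d,P=cloud('top0')
hsv=cv2.cvtColor(im,cv2.COLOR_RGB2HSV)
box=np.zeros((384,512),bool); box[95:250,155:228]=1
# base: brown
m=(hsv[...,0]<15)&(hsv[...,1]>90)&(hsv[...,2]>25)&box
m=cv2.morphologyEx(m.astype(np.uint8),cv2.MORPH_OPEN,np.ones((3,3)))
print('base z',np.median(P[m>0][:,2]))
c=max(cv2.findContours(cv2.morphologyEx(m,cv2.MORPH_CLOSE,np.ones((15,15))),0,2)[0],key=cv2.contourArea)
w=np.array([ray('top0',u,v,.012)[:2] for u,v in c[:,0]],np.float32)
r=cv2.minAreaRect(w); print('rect',r, cv2.boxPoints(r).round(4).tolist())
# wire: depth ~0.12
hi=box&(d>0)&(P[...,2]>.105)&(P[...,2]<.135)
for row in range(100,240,6):
    u=np.where(hi[row])[0]
    if len(u): print(row,u.min(),u.max(),P[row][hi[row]].mean(0).round(4))
t=box&(d>0)&(P[...,2]>.15); print('handle',t.sum(),P[t].mean(0).round(4),P[t].min(0),P[t].max(0))
# side
im2,d2,P2=cloud('side0')
for nm,(a,b,c_,e) in {'handle':(135,165,215,230)}.items():
    q=np.zeros((384,512),bool); q[a:b,c_:e]=1
    g=q&(im2.max(2)<60)&(d2>0); p=P2[g]; print(nm,len(p),np.median(p,0).round(4),p.min(0).round(3),p.max(0).round(3))
A=cv2.resize(im[95:245,130:230],None,fx=4,fy=4,interpolation=2); B=cv2.resize(im2[115:210,170:320],(600*2//3,253*1),interpolation=2)
o=np.zeros((600,800,3),np.uint8);o[:,:400]=A;o[:253,400:]=B
cv2.imwrite('pics/crop0.png',o[...,::-1])
E
```

```text
base z 0.012775307550314752
rect ((0.5176381468772888, 0.1905689835548401), (0.11800681799650192, 0.33674806356430054), 88.9423599243164) [[0.3481999933719635, 0.1347000002861023], [0.6848999857902527, 0.12849999964237213], [0.6870999932289124, 0.24650000035762787], [0.35040000081062317, 0.25270000100135803]]
106 173 175 [0.6639 0.2236 0.1204]
112 173 174 [0.6486 0.224  0.1234]
118 165 165 [0.6324 0.2422 0.1317]
124 173 174 [0.6202 0.2237 0.1213]
130 172 174 [0.6055 0.2244 0.1226]
136 172 174 [0.5914 0.2243 0.1218]
142 172 174 [0.5766 0.2235 0.1245]
148 172 173 [0.5628 0.2249 0.1223]
154 174 176 [0.5484 0.2185 0.1234]
160 179 181 [0.5342 0.2066 0.123 ]
166 185 187 [0.5198 0.1919 0.1257]
172 189 192 [0.5059 0.1815 0.1238]
178 195 198 [0.4919 0.1674 0.1239]
184 199 201 [0.4778 0.1589 0.1252]
190 200 201 [0.464  0.1578 0.1238]
196 200 201 [0.4502 0.1579 0.1227]
202 199 201 [0.4363 0.1589 0.1231]
208 203 208 [0.4224 0.146  0.1237]
214 199 201 [0.4086 0.1587 0.1235]
220 199 201 [0.3948 0.1586 0.1238]
226 199 201 [0.3809 0.1587 0.1217]
232 199 201 [0.367  0.1592 0.1175]
handle 55 [0.4214 0.1571 0.1808] [0.41611033 0.15044816 0.15087455] [0.4270874  0.16675162 0.18920252]
handle 82 [0.4217 0.1506 0.1587] [0.417 0.147 0.131] [0.428 0.155 0.186]
```

View pics/crop0.png

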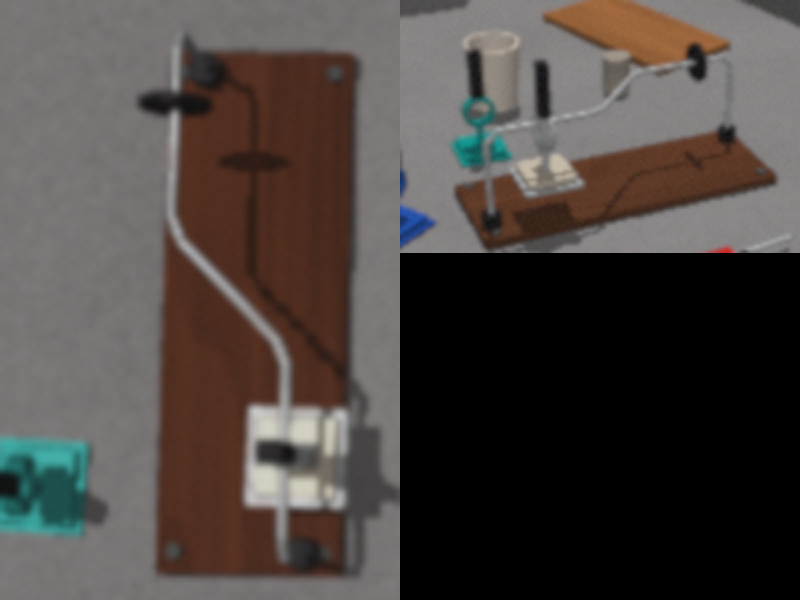

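The crop confirms it: the white square tray hangs on the left rail, while the turquoise one at its left stands free on the table. The rail yaw is about -1.1°, its centre is at (0.518, 0.190), and the handle is near (0.4217, 0.157) with its top at about 0.187. I'm moving above it for a close look.

```bash
python3 - <<'E'
from h import *
y=np.pi-.02
o=observe(); print(o['eef_pos'])
move_l([.267,.565,.30],feed=.2)
movep([.39,.157,.30],[np.pi,0,y])
hold(.3); snap('wrist','w0'); o=observe(); print(o['time_s'],o['eef_pos'],o['tcp_rot'],o['q'])
im,d,P=cloud('w0'); print(P[192,256])
t=(P[...,2]>.15)&(P[...,2]<.2)&(d>0)&(P[...,0]>.36)&(abs(P[...,1]-.157)<.05)&(im.max(2)<80)
p=P[t]; print(len(p),p.mean(0),np.percentile(p,[2,98],axis=0)); top=p[p[:,2]>.18]; print('top',len(top),top.mean(0),np.percentile(top,[2,98],axis=0))
w=(d>0)&(P[...,2]>.115)&(P[...,2]<.13)&(im.min(2)>60)&(abs(P[...,1]-.157)<.02)
for a in np.arange(.36,.5,.02):
    s=w&(abs(P[...,0]-a)<.003)
    if s.sum():print(a,P[s].mean(0).round(4),P[s][:,2].max().round(4))
E
```

```text
[0.266901   0.56446268 0.198573  ]
2.6667 [0.3900066  0.15732818 0.29997456] [-3.14157002e+00 -7.36383448e-05  3.12225570e+00] [ 1.95432226e-01 -3.36711609e-01  1.87398328e+00 -6.42413988e-06
  1.60439776e+00 -1.35602736e+00]
[0.41809874 0.15561416 0.14565149]
283 [0.42136208 0.15898109 0.177957  ] [[0.41787391 0.15150861 0.15272744]
 [0.42956359 0.16614352 0.18643168]]
top 175 [0.42324653 0.1588684  0.18496458] [[0.41806027 0.15147915 0.18107254]
 [0.42974203 0.16611683 0.18656138]]
0.38 [0.3798 0.1599 0.1229] 0.1242
0.4 [0.4001 0.1596 0.123 ] 0.1249
0.42000000000000004 [0.4193 0.1594 0.1234] 0.1298
0.4600000000000001 [0.4602 0.1586 0.1224] 0.1245
0.4800000000000001 [0.4799 0.1603 0.123 ] 0.1254
0.5000000000000001 [0.4995 0.173  0.1231] 0.1246
```

View pics/w0.png

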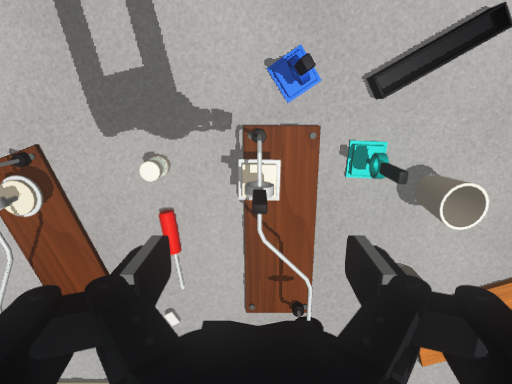

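The wrist view shows the handle at pixel (260,200), which gives its centre as (0.4235, 0.1589) and its top as about 0.1855. That agrees with the text (0.185). The wire axis is at about 0.120. Now I'll grasp and lift 11 mm, checking each step.

```bash
cat >> h.py <<'E'
C=np.array([.5176,.1912]); PSI=-.019; Z0=.149
def go(x,y,deg,up,feed,mf=12):
    c,s=np.cos(PSI),np.sin(PSI); p=C+[c*x/1e3-s*y/1e3,s*x/1e3+c*y/1e3]
    r=move_l([*p,Z0+up/1e3],feed=feed,rotation=[np.pi,0,np.pi+PSI+np.radians(deg)],max_force=mf)
    o=observe(); print(x,y,deg,'stopped' if r else '',o['time_s'],np.round(o['eef_pos'],4),np.round(o['ft_force'],1),np.round(o['torque'],2),round(o['grasp_force'],1),round(o['opening'],4)); return r
E
python3 - <<'E'
from h import *
R=[np.pi,0,np.pi+PSI]
move_l([.4235,.1589,.19],feed=.15,rotation=R)
print(move_l([.4235,.1589,Z0],feed=.08,max_force=8))
gripper_to(.0,f_grip=60); hold(.2)
o=observe(); print(o['opening'],o['grasp_force'],o['ft_force'])
move_l([.4235,.1589,Z0+.011],feed=.05,max_force=15); hold(.2)
o=observe(); print(o['eef_pos'],o['opening'],o['ft_force'],o['time_s'])
go(-75,-35,0,11,.05) or go(-50,-35,0,11,.06)
snap('side','s1')
im=np.load('s1.npz')['im']; cv2.imwrite('pics/s1c.png',cv2.resize(im[100:215,165:325],(800,575),interpolation=2)[...,::-1])
E
```

```text
False
0.012711223650107984 58.75759173533879 [-0.5666788  -0.09130092  2.58016217]
[0.42319445 0.15885414 0.15963879] 0.01218826391249638 [-0.65994299 -0.58452921 -2.25179632] 5.6917
-75 -35 0  6.2083 [0.442  0.1575 0.1598] [-1.3  0.1 -1.4] [ 0.    0.02 -0.01] 58.6 0.0125
-50 -35 0  6.775 [0.4669 0.1571 0.1598] [ 0.2  0.5 -1.1] [ 0.01  0.03 -0.05] 58.6 0.0126
```

View pics/s1c.png

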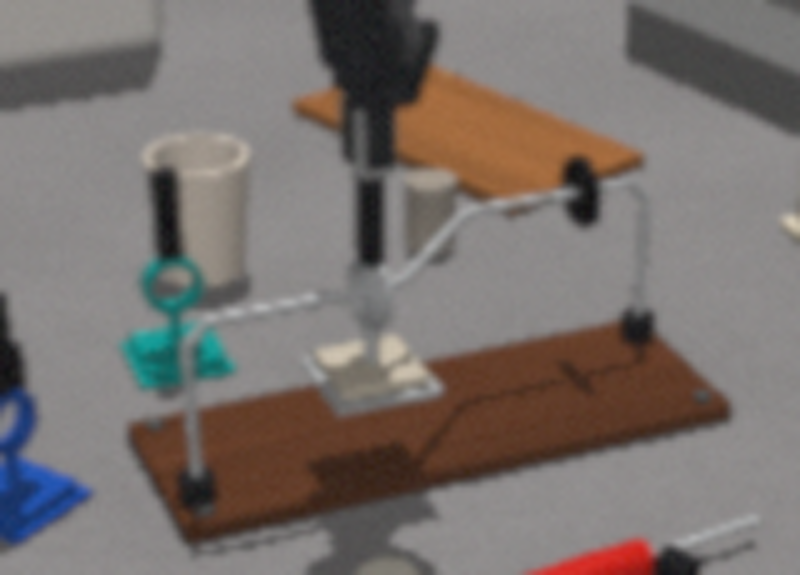

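In the crop the hanger is held level in the fingers at (370,280), with its ring around the wire just before the first bend and only about 1 N on the tool. Continuing round the bends, with force guards.

```bash
python3 - <<'E'
from h import *
for a in [(-35,-34,22.5),(-22,-22,45),(22,22,45),(35,34,22.5),(50,35,0),(85,35,0)]:
    if go(*a,11,.06 if a[0] in(22,85) else .03,8): break
snap('side','s2'); snap('top','t2'); 
A=np.load('s2.npz')['im'][100:215,165:325]; B=np.load('t2.npz')['im'][95:245,130:230]
o=np.zeros((600,800,3),np.uint8);o[:288,:400]=cv2.resize(A,(400,288));o[:,400:]=cv2.resize(B,(400,600))
cv2.imwrite('pics/c2.png',o[...,::-1])
E
```

```text
-35 -34 22.5  7.475 [0.4817 0.1579 0.1599] [-0.6 -0.6 -2.1] [ 0.    0.07 -0.03] 58.6 0.0126
-22 -22 45  8.2167 [0.495  0.1696 0.1599] [-0.1  0.1 -1.4] [ 0.   -0.02 -0.01] 58.6 0.0124
22 22 45  9.4 [0.5398 0.2126 0.1599] [ 0.2 -0.5 -2. ] [-0.01 -0.   -0.  ] 58.6 0.0124
35 34 22.5  10.1417 [0.5531 0.2244 0.16  ] [ 0.1 -0.2 -1.7] [ 0.03 -0.03 -0.01] 58.6 0.0126
50 35 0  10.7917 [0.568  0.2251 0.1599] [-0.1 -0.2 -2.1] [-0.03 -0.03 -0.01] 58.6 0.0126
85 35 0  11.525 [0.603  0.2245 0.1596] [-0.  -0.5 -2.3] [-0.03  0.05 -0.02] 58.6 0.0126
```

View pics/c2.png

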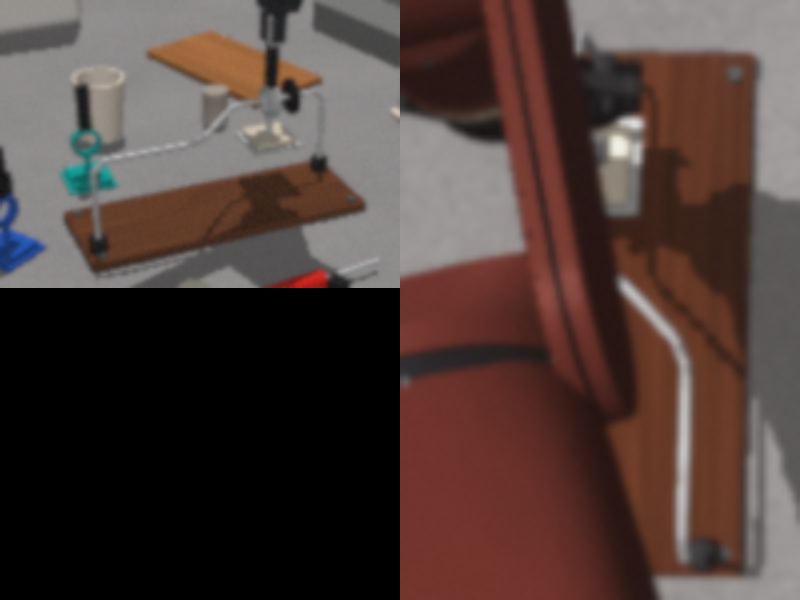

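The hanger is past both bends without contact, level, and the stop disc is just ahead at (290,95) in the crop. I'll lower it nearly to hanging height, creep to the stop with a force limit, settle it and check before releasing.

```bash
python3 - <<'E'
from h import *
go(85,35,0,2,.04,8)
hold(.2); r=go(110,35,0,2,.02,3)
hold(.2); o=observe(); p=o['eef_pos']; print(r,p,o['ft_force'])
r=move_l([p[0],p[1],Z0-.003],feed=.015,max_force=2); o=observe(); print(r,o['eef_pos'],o['ft_force'],o['time_s'])
snap('side','s3')
cv2.imwrite('pics/s3c.png',cv2.resize(np.load('s3.npz')['im'][110:190,245:325],(600,600),interpolation=2)[...,::-1])
E
```

```text
85 35 0  12.0 [0.6028 0.2245 0.1504] [-0.7  0.1 -2.5] [0.05 0.04 0.01] 58.6 0.0126
110 35 0 stopped 13.2083 [0.6237 0.2241 0.1498] [-1.5 -0.5 -1.1] [ 0.05  0.45 -0.04] 58.8 0.0124
True [0.6234621  0.22403951 0.14943657] [-2.61176372  0.72580521  2.65395419]
True [0.6237766  0.2242149  0.14929683] [-1.94021557  0.04722604  6.14444967] 13.6167
```

View pics/s3c.png

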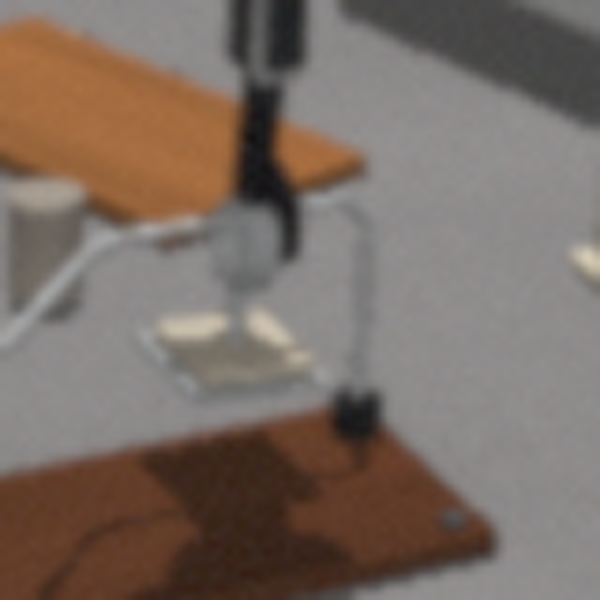

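The crop shows the ring at (245,245) against the stop disc at (285,215), but the hanger has tipped a few degrees in the pads, with the handle leaning forward. I'll measure the tilt from the tray plane before letting go.

```bash
cat >> h.py <<'E'
def tilt(f):
    im,d,P=cloud(f); r=[0.555,.665,.17,.28]
    m=(d>0)&(P[...,0]>r[0])&(P[...,0]<r[1])&(P[...,1]>r[2])&(P[...,1]<r[3])&(P[...,2]>.04)&(P[...,2]<.075)
    p=P[m]
    for _ in range(4):
        A=np.c_[p[:,:2]-p[:,:2].mean(0),np.ones(len(p))]; s=np.linalg.lstsq(A,p[:,2],rcond=None)[0]; e=abs(A@s-p[:,2]); p=p[e<max(.002,2*np.median(e))]
    print(f,len(p),'slope deg',np.degrees(np.arctan(s[:2])).round(1),'xyz mean',p.mean(0).round(4),'x range',np.percentile(p[:,0],[1,99]).round(4))
E
python3 - <<'E'
from h import *
import os
tilt('s3'); tilt('s2')
E
```

```text
s3 144 slope deg [-0.   7.8] xyz mean [0.6093 0.215  0.0655] x range [0.5836 0.6372]
s2 56 slope deg [-0.4 -1.1] xyz mean [0.5913 0.2101 0.0696] x range [0.5711 0.6298]
```

The tray centre lags the TCP by about 13 mm, against 3 mm before contact, so the tilt is about 5°. I'll turn the tool back 5° about the ring centre to level it, then release.

```bash
python3 - <<'E'
from h import *
from scipy.spatial.transform import Rotation as Ro
o=observe(); p=np.array(o['eef_pos'])
R=(Ro.from_euler('y',-5,degrees=True)*Ro.from_euler('xyz',[np.pi,0,np.pi+PSI])).as_euler('xyz')
move_l(p+[-.0030,0,.0012],feed=.008,rotation=R); hold(.2)
o=observe(); print(o['eef_pos'],o['ft_force'],o['torque'],o['time_s'])
snap('side','s4'); tilt('s4')
gripper_to(.03); hold(.8); snap('side','s5'); tilt('s5')
o=observe(); print(o['ft_force'],o['time_s'])
I=[cv2.resize(np.load(f+'.npz')['im'][110:190,265:345-20],(390,520),interpolation=2) for f in('s4','s5')]
cv2.imwrite('pics/c5.png',np.hstack(I)[...,::-1])
E
```

```text
[0.62071064 0.22412152 0.15000317] [-0.81764485 -0.03104371 -1.69995851] [-0.03690694  0.30489387  0.01499295] 14.4333
s4 187 slope deg [4.9 7.6] xyz mean [0.6162 0.2136 0.0649] x range [0.5915 0.6446]
s5 141 slope deg [4.7 6. ] xyz mean [0.6141 0.2184 0.0654] x range [0.5884 0.6414]
[ 0.53398294 -0.47751666  0.34850338] 15.65
```

View pics/c5.png

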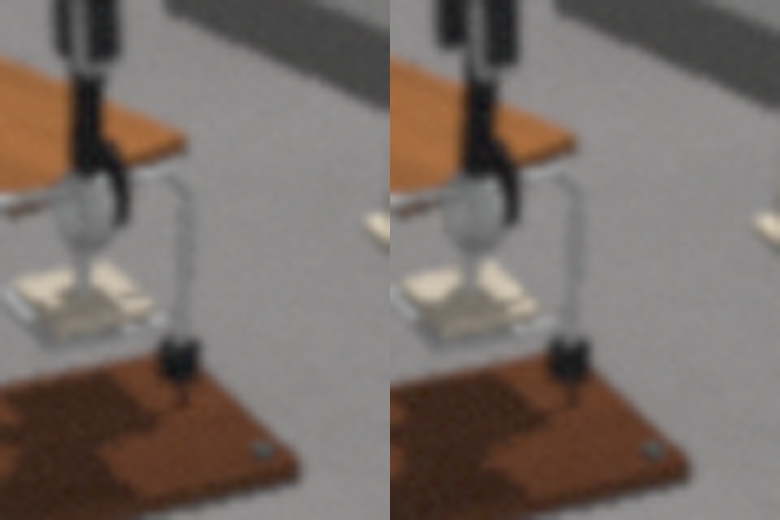

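After release the hanger hangs upright with its ring beside the stop disc. I'll straighten the tool, retreat upward, and check the gap between ring and disc with the wrist camera.

```bash
python3 - <<'E'
from h import *
gripper_to(.05)
p=np.array(observe()['eef_pos'])
move_l(p+[0,0,.06],feed=.08)
movep([.56,.2245,.235],[np.pi,0,np.pi+PSI]); hold(.3)
snap('wrist','w6'); snap('side','s6'); tilt('s6')
im,d,P=cloud('w6')
ok=(d>0)&(abs(P[...,1]-.224)<.03)
t=ok&(P[...,2]>.165)&(P[...,2]<.2)&(P[...,0]>.59)&(P[...,0]<.65)
print('handle top',P[t].mean(0),np.percentile(P[t],[2,98],axis=0))
v,u=np.where(t); print(u.mean(),v.mean())
A=im[max(0,int(v.mean())-70):][:140,int(u.mean())-70:int(u.mean())+70]
B=np.load('s6.npz')['im'][110:190,265:325]
cv2.imwrite('pics/c6.png',np.hstack([cv2.resize(A,(450,int(450*A.shape[0]/A.shape[1])))[:450],cv2.resize(B,(338,450),interpolation=2)])[...,::-1] if A.shape[0]>=140 else A)
print(observe()['time_s'])
E
```

```text
s6 181 slope deg [3.8 8.4] xyz mean [0.6147 0.2162 0.0645] x range [0.5889 0.6423]
handle top [0.61691909 0.22338589 0.18062784] [[0.61337635 0.21549343 0.16626121]
 [0.6253019  0.23093081 0.18647483]]
257.26555023923447 256.8899521531101
17.6417
```

View pics/c6.png

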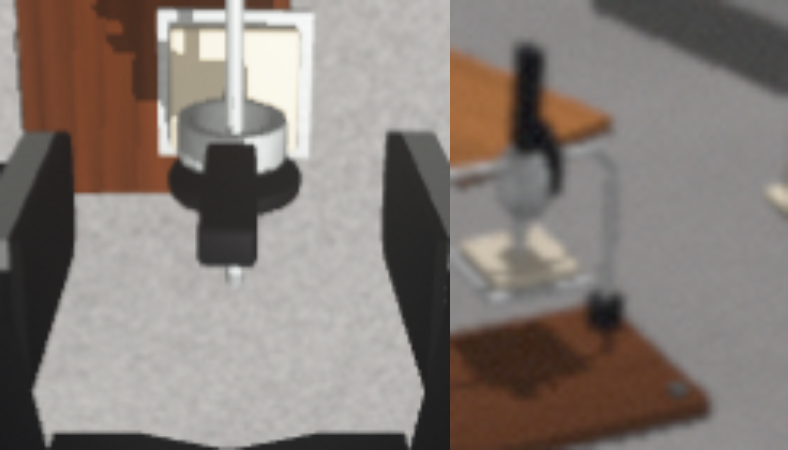

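The wrist crop shows the ring at (232,135) right up against the disc at (235,185). I'll check the gap numerically.

```bash
python3 - <<'E'
from h import *
for f in('w6','s6'):
    im,d,P=cloud(f); ok=(d>0)&(P[...,0]>.59)&(P[...,0]<.645)
    dy=P[...,1]-.2243; z=P[...,2]
    dark=im.max(2)<70
    s=ok&dark&(abs(dy)>.010)&(abs(dy)<.024)&(z>.10)&(z<.145)
    print(f,'disc',s.sum(),np.percentile(P[s],[5,25,50,75,95],axis=0).round(4).tolist())
    r=ok&(im.min(2)>75)&(abs(dy)<.021)&(abs(dy)>.006)&(z>.088)&(z<.135)
    print('ring',r.sum(),np.percentile(P[r][:,0],[2,25,50,75,98]).round(4),P[r].mean(0).round(4))
    h=ok&dark&(abs(dy)<.008)&(z>.14)
    for a,b in((.13,.15),(.15,.165),(.165,.18),(.18,.19)):
        k=ok&dark&(abs(dy)<.012)&(z>a)&(z<b)
        if k.sum(): print('h',a,k.sum(),np.percentile(P[k][:,0],[5,50,95]).round(4))
E
```

```text
w6 disc 228 [[0.627, 0.2061, 0.1189], [0.6274, 0.2103, 0.1262], [0.6279, 0.2354, 0.1313], [0.6298, 0.2408, 0.1363], [0.6322, 0.2447, 0.1389]]
ring 440 [0.6121 0.6133 0.6162 0.6207 0.6277] [0.6174 0.2252 0.115 ]
h 0.13 173 [0.6134 0.614  0.6309]
h 0.15 121 [0.6133 0.6139 0.6149]
h 0.165 144 [0.6134 0.6139 0.6148]
h 0.18 253 [0.6138 0.6176 0.6238]
s6 disc 19 [[0.6183, 0.2017, 0.116], [0.6264, 0.2039, 0.1227], [0.627, 0.2054, 0.1277], [0.6296, 0.2095, 0.1329], [0.6307, 0.2131, 0.1367]]
ring 86 [0.6114 0.6138 0.6176 0.622  0.6288] [0.6182 0.2184 0.1104]
h 0.13 35 [0.6128 0.6182 0.6289]
h 0.15 19 [0.6126 0.6167 0.622 ]
h 0.165 21 [0.612  0.6151 0.622 ]
h 0.18 8 [0.6131 0.6165 0.6201]
```

The disc's near face is at x≈0.6272 and the ring's front face at about 0.6269 (handle upright), so any gap is under 1 mm. There's plenty of time, so I'll give it one gentle nudge low on the handle with shut fingers to make sure of contact, then hand in.

```bash
python3 - <<'E'
from h import *
gripper_to(0,f_grip=20)
move_l([.575,.2243,.235],feed=.1)
move_l([.575,.2243,.138],feed=.08,max_force=5)
hold(.3); r=move_l([.610,.2243,.138],feed=.012,max_force=2.5); o=observe(); print(r,o['eef_pos'],o['ft_force'])
p=np.array(o['eef_pos'])
move_l([p[0]-.03,p[1],p[2]],feed=.03); move_l([.56,.2245,.235],feed=.1)
hold(.8); snap('wrist','w7'); print(observe()['time_s'])
im,d,P=cloud('w7'); ok=(d>0)&(P[...,0]>.59)&(P[...,0]<.645); dy=P[...,1]-.2243; z=P[...,2]; dark=im.max(2)<70
for a,b in((.15,.165),(.165,.18)):
    k=ok&dark&(abs(dy)<.012)&(z>a)&(z<b); print(k.sum(),np.percentile(P[k][:,0],[5,50,95]).round(4))
s=ok&dark&(abs(dy)>.010)&(abs(dy)<.024)&(z>.10)&(z<.145); print('disc',np.percentile(P[s][:,0],[5,25,50]).round(4))
cv2.imwrite('pics/c7.png',im[...,::-1])
E
```

```text
True [0.6091274  0.2242914  0.13754351] [-1.17727072 -0.85508954  1.51557059]
26.025Traceback (most recent call last):
  File "<stdin>", line 11, in <module>
    return _quantile_unchecked(
        a, q, axis, out, overwrite_input, method, keepdims, weights)
    return _ureduce(a,
                    func=_quantile_ureduce_func,
    ...<5 lines>...
                    overwrite_input=overwrite_input,
                    method=method)
    r = func(a, **kwargs)
    result = _quantile(arr,
                       quantiles=q,
    ...<2 lines>...
                       out=out,
                       weights=wgt)
    slices_having_nans = np.isnan(arr[-1, ...])
                                  ~~~^^^^^^^^^
IndexError: index -1 is out of bounds for axis 0 with size 0
```

The shut fingers block the wrist view, so I'll open them and look again.

```bash
python3 - <<'E'
from h import *
gripper_to(.06); snap('wrist','w8'); snap('side','s8'); tilt('s8'); print(observe()['time_s'])
im,d,P=cloud('w8'); ok=(d>0)&(P[...,0]>.58)&(P[...,0]<.645); dy=P[...,1]-.2243; z=P[...,2]; dark=im.max(2)<70
for a,b in((.15,.165),(.165,.18)):
    k=ok&dark&(abs(dy)<.012)&(z>a)&(z<b); print(k.sum(),np.percentile(P[k][:,0],[5,50,95]).round(4) if k.any() else '')
s=ok&dark&(abs(dy)>.010)&(abs(dy)<.024)&(z>.10)&(z<.145); print('disc',np.percentile(P[s][:,0],[5,25,50]).round(4))
A=im[187:327,187:327]; B=np.load('s8.npz')['im'][110:190,265:325]
cv2.imwrite('pics/c8.png',np.hstack([cv2.resize(A,(450,450)),cv2.resize(B,(338,450),interpolation=2)])[...,::-1])
E
```

```text
s8 147 slope deg [4.5 8.3] xyz mean [0.614  0.2184 0.0654] x range [0.5889 0.6419]
26.725
114 [0.612  0.6126 0.6134]
136 [0.612  0.6126 0.6133]
disc [0.627  0.6275 0.6279]
```

View pics/c8.png

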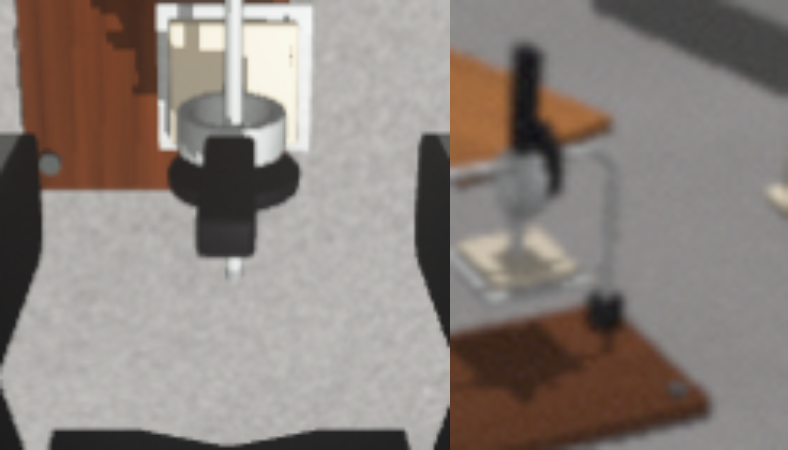

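The nudge was applied too high: the hanger settled about 1.3 mm back (handle face 0.6126, disc unchanged). I'll mend it by straddling the wire with slightly open fingertips and pushing the ring's rear face at ring-centre height, where there is no tipping moment, then backing off slowly.

```bash
python3 - <<'E'
from h import *
gripper_to(.020)
move_l([.570,.2243,.235],feed=.15)
move_l([.570,.2243,.112],feed=.1,max_force=5)
move_l([.592,.2243,.112],feed=.04,max_force=4)
hold(.2); r=move_l([.618,.2243,.112],feed=.012,max_force=3); o=observe(); print(r,o['eef_pos'],o['ft_force'])
p=np.array(o['eef_pos'])
move_l(p-[.003,0,0],feed=.004); move_l([.570,p[1],p[2]],feed=.06); move_l([.56,.2245,.235],feed=.12)
gripper_to(.06); hold(.2); snap('wrist','w9'); print(observe()['time_s'])
im,d,P=cloud('w9'); ok=(d>0)&(P[...,0]>.58)&(P[...,0]<.645); dy=P[...,1]-.2243; z=P[...,2]; dark=im.max(2)<70
for a,b in((.15,.165),(.165,.18)):
    k=ok&dark&(abs(dy)<.012)&(z>a)&(z<b); print(k.sum(),np.percentile(P[k][:,0],[5,50,95]).round(4) if k.any() else '')
s=ok&dark&(abs(dy)>.010)&(abs(dy)<.024)&(z>.10)&(z<.145); print('disc',np.percentile(P[s][:,0],[5,25,50]).round(4))
E
```

```text
False [0.61794739 0.22430728 0.11200779] [ 0.80036904 -0.48633193 -0.16907829]
35.75
112 [0.612  0.6125 0.6134]
135 [0.6121 0.6126 0.6132]
disc [0.6269 0.6274 0.6279]
```

There was no contact and the hanger is unmoved, with a gap of about 1.5 mm. Nine seconds remain. One quick last push: shut fingers, tips at ring-top height (just above the wire, so almost no tipping moment), then a slow back-off.

```bash
python3 - <<'E'
from h import *
print(observe()['opening']); gripper_to(0); o=observe(); print(o['opening'],o['time_s'])
move_l([.588,.2243,.1278],feed=.15,max_force=6)
for i in range(2):
    r=move_l([.613,.2243,.1278],feed=.018,max_force=2.2); o=observe(); print(r,o['eef_pos'],o['ft_force'],o['time_s'])
    if not r or o['eef_pos'][0]>.600: break
p=np.array(o['eef_pos'])
move_l(p-[.003,0,0],feed=.005); move_l([.575,p[1],p[2]],feed=.08)
print(observe()['time_s'],observe()['eef_pos'])
E
```

```text
0.060088768822838694
-0.00024404804192727547 36.35
True [0.60756886 0.22421089 0.12722228] [0.27325576 0.51424719 0.79343173] 38.275
39.45 [0.57529119 0.22428837 0.12760417]
```

```bash
python3 - <<'E'
from h import *
move_l([.56,.2245,.235],feed=.15); gripper_to(.05); snap('wrist','w10'); print(observe()['time_s'])
im,d,P=cloud('w10'); ok=(d>0)&(P[...,0]>.58)&(P[...,0]<.645); dy=P[...,1]-.2243; z=P[...,2]; dark=im.max(2)<70
for a,b in((.15,.165),(.165,.18)):
    k=ok&dark&(abs(dy)<.012)&(z>a)&(z<b); print(k.sum(),np.percentile(P[k][:,0],[5,50,95]).round(4) if k.any() else '')
s=ok&dark&(abs(dy)>.010)&(abs(dy)<.024)&(z>.10)&(z<.145); print('disc',np.percentile(P[s][:,0],[5,25,50]).round(4))
E
```

```text
40.9083
113 [0.6114 0.612  0.6125]
136 [0.6115 0.612  0.6127]
disc [0.6269 0.6274 0.6278]
```

```bash
python3 -c "
from plant import *
print(job_done())"
```

```text
the job is handed in; nothing more can be done
None
```

I handed the job in at about 41 s: the square-tray hanger went round both bends and hangs free and upright at the far end, but my last measurement puts its ring about 2 mm short of the stop disc (0.3 mm at first release; the nudges after that moved it back). It also tipped about 5° when it first met the stop. I never touched the round-tray hanger or the look-alikes.

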